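# Click the cover of the sensor box home

## Task

The cover of the oblong grey sensor box has only been laid in place and none of its four clips has caught. Press it down near each corner in turn until all four clips have clicked and the cover lies flat and fully home on the box. The other, square box is already shut: do not press on it.

Things in the scene. Friction and masses are not known exactly. Their poses are not given: they have to be found in the camera images.
- box: Oblong grey sensor box fixed to the bench, open on top, three sockets on one short side. 160 mm (x) by 120 mm (y) by 60 mm high, walls 5 mm, a spring clip inside near each corner. Origin: centre of its underside, on the bench; z up. Its cover is stiff: pressing one corner makes the opposite one rise by up to 12 mm until pressed in its turn; a corner clicks at 5 to 20 N and stays.
- cover: Loose grey cover laid on the oblong box: plate 160 mm (x) by 120 mm (y) by 6 mm, white label on top. Origin: centre of the plate's underside; z up. It starts with its underside about 10 mm above the box's rim; home, it lies on the rim and its top is 66 mm above the bench. Press its top at x = +-65, y = +-45 mm, within 10 mm; ribs inside the box keep it in line.
- square_box: The other sensor box, which must not be pressed: square, 110 mm by 110 mm by 66 mm high, its cover already shut. Fixed to the bench. Origin: centre of its underside; z up.
There are look-alikes about, which are no part of the job. Leave any yellow look-alike of the cover alone.

How it is judged:
By the outcome, as a careful person would: the job done as asked, in the order asked, and still so for the second after the job is handed in, with the robot touching nothing.
It also fails if it takes over 45 s, if anything falls off the work surface, if the arm or the gripper's body presses on something with over 40 N, if the wrist force passes 120 N, or if a joint passes its speed limit or range.

## Robot

A 6-joint arm with a two-finger parallel gripper is mounted at the origin on the work surface. World frame = base frame: x ahead of the robot, y to its left, z up, the work surface at z = 0. Lengths are in m, angles in rad, forces in N, time in s.
With the tool pointing down it reaches from about 0.15 to 0.775 m from the base axis. Payload 6.1 kg.
Tool frame: the origin (TCP) lies midway between the tips of the shut fingers; the grasp point (between the pads) lies arm.hold_point_z behind it (arm.hold_point_z is the distance from the TCP to the grasp point, in m); z points along the fingers, y is the line along which they close (so a half turn about z gives the same grasp; the last joint's range is limited). The gripper opens to 85 mm and grips with 20 to 120 N. Pads are 22 mm wide; open, the fingers measure 114 mm over their backs; the gripper's body (76 mm by 85 mm) begins 54 mm behind the grasp point. The pads swing forward as they close: fully open they stand 13 mm farther back than shut.
Start: joints at [-1.119, 0.126, -0.04, 1.405, 0, 1.571], TCP at [0.229, -0.472, 0.231] pointing down, gripper open.
Joint ranges: [-2.72, 2.72], [-0.95, 1.95], [-1.27, 1.35], [-1.78, 2.02], [-1.46, 1.47], [-3.14, 3.14]. Speed limits (rad/s): [2.39, 2.39, 3.01, 3.14, 3.14, 3.14].

## Interface

Orientations are given as a unit quaternion [x, y, z, w].
In Python, from cell import arm gives the robot as it stands.
- The arm moves only by the tool carry_out, never from a script. Its argument "rows" is text: rows parted by semicolons, each of 7 numbers parted by spaces: the turn, a rotation vector about the tool's x, y, z in rad, then the shift along the tool's x, y, z in cm, then the opening, from 0 (shut) to 1 (fully open). A call has 1 to 20 rows; each row is the pose to reach, as a shift and turn from the pose commanded when the call began, along the tool's axes at that moment; what a row does not reach only later rows make up. A row lasts 1/12 s, in which the tool goes at most 41.7 mm and 7.16 degrees, less where a joint would pass 70% of its speed; a pose out of reach is approached as far as the arm can. A call with a gripper value outside its range is refused whole. The fingers move at their own pace and stop on an object; "squeeze" is the grip in N (left out, the last holds). Time passes only in rows, so rows that repeat a pose let the fingers close. It gives the time, the measured TCP pose, the force, the opening and the grip force at its end, in the units of the state.
- arm.get_obs(): the state, without advancing time (a new reading comes with each control period).
- arm.get_image(name): name is "scene" or "side" or "wrist"; returns a dict with "frame" (480x640x3 uint8, red, green, blue), "fx", "fy", "cx", "cy" (pixels), "k1" (the pictures are not rectified: a ray, as slopes to the right and down, at radius r is drawn at 1 + k1 r^2 times it, then the intrinsics apply), "rvec" (rotation vector, rad) and "tvec" (3), from world to camera coordinates, as OpenCV has them; the wrist camera has in their place "mount" (4x4, takes a point from camera to tool coordinates, whose origin is the TCP and whose axes are the flange's). Camera axes: x right, y down, z forward; pixel columns grow to the right and rows downward; lengths in m; the calibration is good to about 2 mm. A picture is of the moment at which its call begins: read the wrist's pose just before it. There is no depth.
- arm.sign_off(): hands the job in; it is judged then, once.
The state is a dict: "time": time; "q": joint angles; "joint_vel": joint speeds; "effort": joint torques, N m; "position": TCP position; "ee_rot": TCP orientation; "ft_force": force on the tool from outside, world axes, zero at the start; "torque": the same for the moment, N m; "gripper_width": finger opening in m; "grasp_force": force on a finger pad.
Only numpy, scipy, OpenCV 4.12 (cv2) and the standard library are available. Lean on these libraries where they do the work, as an engineer would, in place of code of your own. Each camera call takes 0.05 s, during which the arm holds its last target. There are 200 camera calls.

## Working session

There is one attempt and no reset: what is moved stays moved. The work goes in short steps, Python scripts to look and compute and a tool call to move; the robot and the scene stay as the last step left them, time stands still between calls to the robot, and variables do not carry over. Pictures are saved under pics/ and viewed, at most 10 in all, crops included, and the job is handed in when it is done.

Besides the shell and the picture viewer there is one more tool, called after "Request:" in YAML: its name, and indented under it one key for each argument. carry_out: Moves the arm, as the interface text tells. Its arguments: {"type":"object","properties":{"rows":{"type":"string"},"squeeze":{"type":"number"}},"required":["rows"]}

```bash
ls; mkdir -p pics
cat > h.py <<'E'
import numpy as np, cv2
from scipy.spatial.transform import Rotation as R
from cell import arm
def rays(im,px):
    K=np.array([[im['fx'],0,im['cx']],[0,im['fy'],im['cy']],[0,0,1.]])
    p=cv2.undistortPoints(np.array(px,float).reshape(-1,1,2),K,np.array([im['k1'],0,0,0.]))[:,0]
    d=np.c_[p,np.ones(len(p))]
    Rm=cv2.Rodrigues(np.array(im['rvec'],float))[0]; t=np.array(im['tvec'],float)
    return -Rm.T@t, d@Rm
def onplane(im,px,z):
    o,d=rays(im,px); return o+d*((z-o[2])/d[:,2])[:,None]
E
python3 - <<'E'
from h import *
for n in ('scene','side'):
    im=arm.get_image(n); cv2.imwrite(f'pics/{n}.png',im['frame'][:,:,::-1])
    np.save(n+'.npy',im,allow_pickle=True)
o=arm.get_obs(); print(o)
E
```

```text
pics
{'time': 0.1, 'q': array([-1.11899185e+00,  1.26342277e-01, -4.05196924e-02,  1.40541311e+00,
        1.28449768e-05,  1.57082432e+00]), 'joint_vel': array([-0.00011562, -0.0017064 ,  0.00239555,  0.00115924, -0.00047481,
        0.00028185]), 'effort': array([-1.48434719e-03, -4.36905956e+01,  3.53604877e+01,  1.38312535e-02,
       -2.55205401e-05,  2.11045892e-05]), 'position': array([ 0.22904777, -0.47197978,  0.23058869]), 'ee_rot': array([ 9.74595284e-01,  2.23972062e-01, -1.59360151e-04, -7.22025024e-04]), 'ft_force': array([ 0.22574453, -0.11718125, -0.2993182 ]), 'torque': array([0.04298348, 0.06335524, 0.00315447]), 'grasp_force': 0.0, 'gripper_width': 0.08573943310207895}
```

View pics/scene.png

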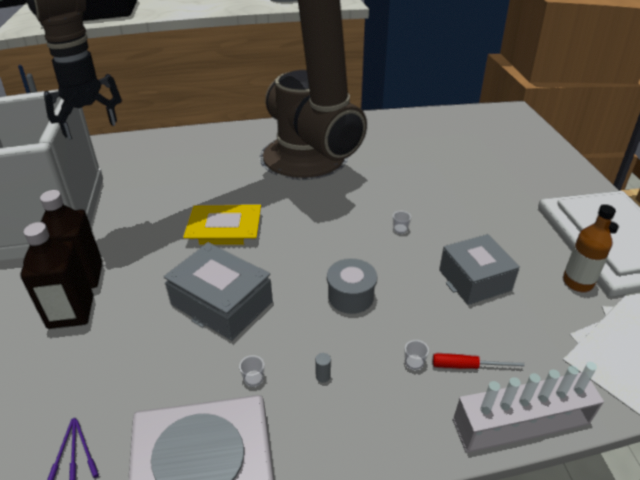

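View pics/side.png

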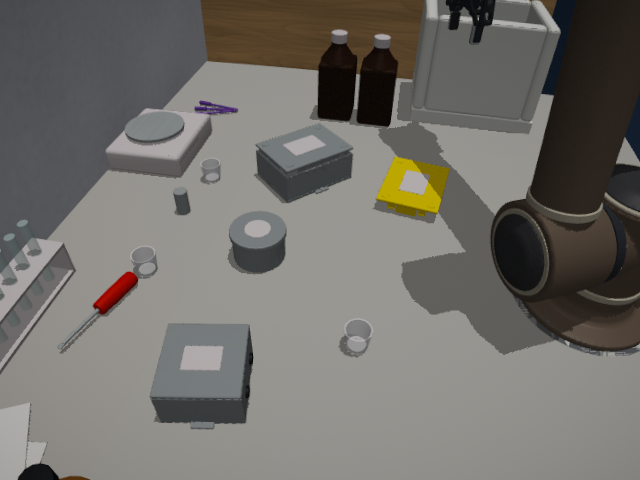

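The scene view shows two grey boxes: one at (220,285) with its cover raised, and one at (480,267). There is also a yellow look-alike at (223,223). The side view shows the same boxes at (305,160) and (205,370). I'll measure both covers' sizes.

Run:
```python
from h import *
S=np.load('scene.npy',allow_pickle=True).item(); D=np.load('side.npy',allow_pickle=True).item()
a=cv2.resize(S['frame'][235:345,155:285],None,fx=5,fy=5,interpolation=2)
b=cv2.resize(D['frame'][120:205,245:365],None,fx=5,fy=5,interpolation=2)
c=np.zeros((550,800,3),np.uint8); 
cv2.imwrite('pics/a.png',a[:,:,::-1]); cv2.imwrite('pics/b.png',b[:,:,::-1])
def show(n,q): 
    print(n,q.round(3).tolist(),np.linalg.norm(q-np.roll(q,-1,0),axis=1).round(3),q.mean(0).round(3))
show('L scene',onplane(S,[(166,284),(202,248),(270,280),(233,315)],.076))
show('L side',onplane(D,[(257,153),(318,128),(352,149),(289,166)],.076))
show('R scene',onplane(S,[(442,247),(486,237),(517,264),(472,279)],.066))
show('R side',onplane(D,[(167,325),(250,325),(251,403),(156,403)],.066))
```

```text
L scene [[0.532, -0.331, 0.076], [0.441, -0.265, 0.076], [0.555, -0.142, 0.076], [0.63, -0.213, 0.076]] [0.112 0.167 0.103 0.152] [ 0.54  -0.238  0.076]
L side [[0.606, -0.19, 0.076], [0.506, -0.312, 0.076], [0.424, -0.243, 0.076], [0.534, -0.158, 0.076]] [0.158 0.107 0.139 0.079] [ 0.518 -0.226  0.076]
R scene [[0.513, 0.205, 0.066], [0.499, 0.307, 0.066], [0.589, 0.334, 0.066], [0.612, 0.229, 0.066]] [0.103 0.094 0.107 0.102] [0.553 0.269 0.066]
R side [[0.615, 0.233, 0.066], [0.505, 0.21, 0.066], [0.473, 0.321, 0.066], [0.583, 0.343, 0.066]] [0.112 0.115 0.112 0.115] [0.544 0.277 0.066]
```

View pics/a.png

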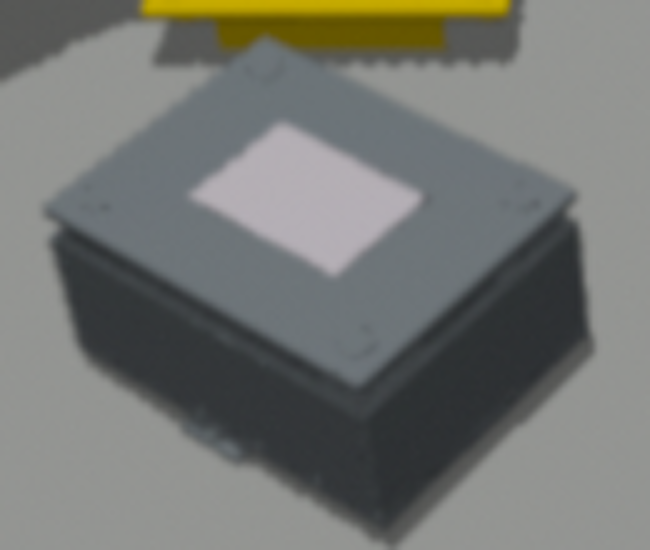

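View pics/b.png

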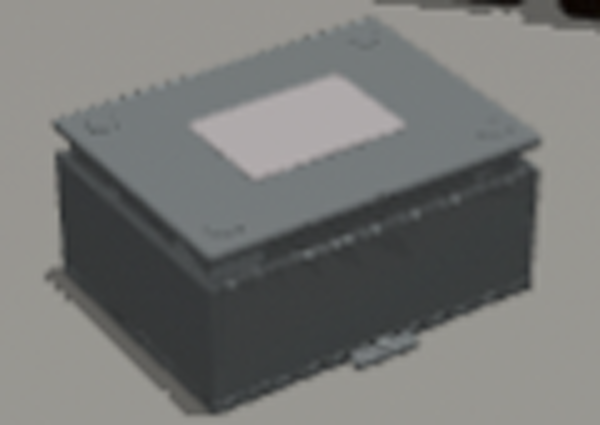

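The left box is oblong with a gap under its cover, so that's the one. Its corners and corner marks are clear in both crops.

Run:
```python
from h import *
S=np.load('scene.npy',allow_pickle=True).item(); D=np.load('side.npy',allow_pickle=True).item()
A=np.array([(47,208),(265,36),(577,197),(358,388),(95,198),(265,68),(522,197),(358,340)])/5+(154.6,234.6)
B=np.array([(372,16),(541,142),(212,262),(54,122),(365,38),(495,128),(223,230),(100,123)])/5+(244.6,119.6)
for n,im,p in(('S',S,A),('D',D,B)):
    q=onplane(im,p,.076);c=q[:4]
    print(n,q.round(3)[:,:2].tolist(),np.linalg.norm(c-np.roll(c,-1,0),axis=1).round(3),c.mean(0).round(4),q[4:].mean(0).round(4))
    e=(c[2]-c[1])+(c[3]-c[0]); f=(c[1]-c[0])+(c[2]-c[3]); print(np.degrees([np.arctan2(e[1],e[0]),np.arctan2(f[1],f[0])]))
oS,dS=rays(S,A);oD,dD=rays(D,B)
for i in range(8):
    s=np.linalg.lstsq(np.c_[dS[i],-dD[i]],oD-oS,rcond=None)[0]; print(((oS+s[0]*dS[i]+oD+s[1]*dD[i])/2).round(4))
```

```text
S [[0.51, -0.335], [0.424, -0.254], [0.539, -0.141], [0.621, -0.225], [0.508, -0.318], [0.444, -0.254], [0.536, -0.161], [0.598, -0.224]] [0.119 0.161 0.117 0.157] [ 0.5237 -0.2385  0.076 ] [ 0.5215 -0.2389  0.076 ]
[ 44.67848836 135.41740972]
D [[0.508, -0.335], [0.423, -0.248], [0.534, -0.137], [0.618, -0.222], [0.507, -0.316], [0.443, -0.254], [0.534, -0.159], [0.6, -0.225]] [0.122 0.156 0.12  0.158] [ 0.5208 -0.2355  0.076 ] [ 0.5212 -0.2385  0.076 ]
[ 45.3396317  134.52639203]
[ 0.5084 -0.3359  0.075 ]
[ 0.4231 -0.2531  0.0738]
[ 0.535  -0.141   0.0728]
[ 0.6194 -0.2247  0.0743]
[ 0.5076 -0.3175  0.0752]
[ 0.4432 -0.254   0.0758]
[ 0.5346 -0.1607  0.075 ]
[ 0.5995 -0.2234  0.0771]
```

Run:
```python
from h import *
S=np.load('scene.npy',allow_pickle=True).item(); D=np.load('side.npy',allow_pickle=True).item()
print(onplane(S,[(65,322),(90,275)],0).round(3),onplane(D,[(335,118),(375,123)],0).round(3))
oS,dS=rays(S,[(36,233),(51,200)]);oD,dD=rays(D,[(339,37),(381,41)])
for i in range(2):
  s=np.linalg.lstsq(np.c_[dS[i],-dD[i]],oD-oS,rcond=None)[0]; print(oS+s[0]*dS[i],oD+s[1]*dD[i])
o=arm.get_obs()
M=R.from_quat(o['ee_rot']).as_matrix()
for p in [(.5075,-.317,.11),(.4435,-.254,.11),(.535,-.16,.11),(.5995,-.224,.11)]: print(((np.array(p)-o['position'])@M*100).round(2))
```

```text
[[ 0.522 -0.542  0.   ]
 [ 0.394 -0.512 -0.   ]] [[ 0.495 -0.506  0.   ]
 [ 0.393 -0.503  0.   ]]
[ 0.49735956 -0.5346846   0.19768794] [ 0.49831902 -0.53391844  0.19582896]
[ 0.39941143 -0.52957838  0.19820134] [ 0.40007826 -0.52906781  0.19680683]
[31.82 -1.77 12.06]
[ 28.81 -10.23  12.07]
[ 41.15 -14.69  12.08]
[44.15 -6.12 12.07]
```

Request:
carry_out:
  rows: "0 0 0 3.6 -1.3 0 0;0 0 0 7.2 -2.6 0 0;0 0 0 10.8 -3.8 0 0;0 0 0 14.4 -5.1 0 0;0 0 0 18 -6.4 0 0;0 0 0 21.6 -7.7 2 0;0 0 0 25.2 -9 4 0;0 0 0 28.8 -10.2 7 0;0 0 0 28.8 -10.2 10 0;0 0 0 28.8 -10.2 12 0;0 0 0 28.8 -10.2 12 0;0 0 0 28.8 -10.2 12 0"
  squeeze: 40

```text
time: 1.1
position: [0.4429, -0.2541, 0.1104]
ee_rot: [0.975, 0.224, -0.001, -0.001]
ft_force: [-0.3, 0.3, 1.5]
gripper_width: 0.0001
grasp_force: 0.0
```

Request:
carry_out:
  rows: "0 0 0 0 0 1 0;0 0 0 0 0 2 0;0 0 0 0 0 3 0;0 0 0 0 0 3.3 0;0 0 0 0 0 3.6 0;0 0 0 0 0 3.8 0;0 0 0 0 0 4 0;0 0 0 0 0 4.2 0;0 0 0 0 0 4.3 0;0 0 0 0 0 4.3 0"

```text
time: 1.93
position: [0.4437, -0.2549, 0.0683]
ee_rot: [0.975, 0.224, -0.0, 0.0]
ft_force: [0.9, -0.3, 0.7]
gripper_width: -0.0001
grasp_force: 0.3
```

Request:
carry_out:
  rows: "0 0 0 0 0 0.1 0;0 0 0 0 0 0.2 0;0 0 0 0 0 0.3 0;0 0 0 0 0 0.4 0;0 0 0 0 0 0.5 0;0 0 0 0 0 0.5 0"

```text
time: 2.43
position: [0.4443, -0.2555, 0.0669]
ee_rot: [0.975, 0.224, 0.001, 0.002]
ft_force: [-8.9, 2.7, 25.3]
gripper_width: 0.0
grasp_force: 13.3
```

Request:
carry_out:
  rows: "0 0 0 0 0 -2 0;0 0 0 0 0 -4.8 0;0 0 0 3.1 -1.1 -4.8 0;0 0 0 6.2 -2.2 -4.8 0;0 0 0 9.3 -3.4 -4.8 0;0 0 0 12.3 -4.5 -4.8 0;0 0 0 12.3 -4.5 -3.5 0;0 0 0 12.3 -4.5 -2.3 0;0 0 0 12.3 -4.5 -1.8 0;0 0 0 12.3 -4.5 -1.4 0;0 0 0 12.3 -4.5 -1.1 0;0 0 0 12.3 -4.5 -0.8 0;0 0 0 12.3 -4.5 -0.5 0;0 0 0 12.3 -4.5 -0.3 0;0 0 0 12.3 -4.5 -0.1 0;0 0 0 12.3 -4.5 0 0;0 0 0 12.3 -4.5 0 0"

```text
time: 3.85
position: [0.5353, -0.1612, 0.066]
ee_rot: [0.975, 0.224, 0.001, 0.001]
ft_force: [-5.4, 1.8, 15.8]
gripper_width: 0.0002
grasp_force: 8.1
```

Request:
carry_out:
  rows: "0 0 0 0 0 0.2 0;0 0 0 0 0 0.4 0;0 0 0 0 0 0.4 0"

```text
time: 4.1
position: [0.5354, -0.1613, 0.0658]
ee_rot: [0.975, 0.224, 0.002, 0.001]
ft_force: [-14.8, 5.3, 41.9]
gripper_width: 0.0003
grasp_force: 21.0
```

Request:
carry_out:
  rows: "0 0 0 0 0 -2 0;0 0 0 0 0 -5.2 0;0 0 0 1 2.9 -5.2 0;0 0 0 2 5.8 -5.2 0;0 0 0 3 8.6 -5.2 0;0 0 0 3 8.6 -4 0;0 0 0 3 8.6 -2.8 0;0 0 0 3 8.6 -2.3 0;0 0 0 3 8.6 -1.9 0;0 0 0 3 8.6 -1.5 0;0 0 0 3 8.6 -1.1 0;0 0 0 3 8.6 -0.8 0;0 0 0 3 8.6 -0.5 0;0 0 0 3 8.6 -0.3 0;0 0 0 3 8.6 -0.1 0;0 0 0 3 8.6 0.1 0;0 0 0 3 8.6 0.1 0"

```text
time: 5.52
position: [0.5994, -0.2246, 0.0659]
ee_rot: [0.975, 0.224, 0.002, 0.001]
ft_force: [-16.7, 6.7, 40.3]
gripper_width: -0.0
grasp_force: 20.2
```

Request:
carry_out:
  rows: "0 0 0 0 0 -2 0;0 0 0 0 0 -5.3 0;0 0 0 -3 1.1 -5.3 0;0 0 0 -6 2.2 -5.3 0;0 0 0 -9 3.3 -5.3 0;0 0 0 -12.3 4.4 -5.3 0;0 0 0 -12.3 4.4 -4 0;0 0 0 -12.3 4.4 -2.8 0;0 0 0 -12.3 4.4 -2.3 0;0 0 0 -12.3 4.4 -1.9 0;0 0 0 -12.3 4.4 -1.5 0;0 0 0 -12.3 4.4 -1.1 0;0 0 0 -12.3 4.4 -0.8 0;0 0 0 -12.3 4.4 -0.5 0;0 0 0 -12.3 4.4 -0.3 0;0 0 0 -12.3 4.4 -0.1 0;0 0 0 -12.3 4.4 0 0;0 0 0 -12.3 4.4 0 0"

```text
time: 7.02
position: [0.5085, -0.3181, 0.0658]
ee_rot: [0.975, 0.224, 0.002, 0.002]
ft_force: [-15.4, 10.3, 45.1]
gripper_width: 0.0002
grasp_force: 22.4
```

Next I'll press the first corner again, since it only got 25 N, then back off and look.

Request:
carry_out:
  rows: "0 0 0 0 0 -2 0;0 0 0 0 0 -5.2 0;0 0 0 -1 -2.8 -5.2 0;0 0 0 -2 -5.6 -5.2 0;0 0 0 -3 -8.5 -5.2 0;0 0 0 -3 -8.5 -4 0;0 0 0 -3 -8.5 -2.8 0;0 0 0 -3 -8.5 -2 0;0 0 0 -3 -8.5 -1.4 0;0 0 0 -3 -8.5 -1 0;0 0 0 -3 -8.5 -0.6 0;0 0 0 -3 -8.5 -0.3 0;0 0 0 -3 -8.5 -0.1 0;0 0 0 -3 -8.5 0 0;0 0 0 -3 -8.5 0 0"

```text
time: 8.27
position: [0.4441, -0.2551, 0.0657]
ee_rot: [0.975, 0.224, 0.002, 0.002]
ft_force: [-20.7, 12.4, 56.8]
gripper_width: 0.0004
grasp_force: 28.5
```

Request:
carry_out:
  rows: "0 0 0 0 0 -3 0;0 0 0 0 0 -6 0;0 0 0 0 0 -10 0;0 0 0 -3 1 -14 0;0 0 0 -6 2 -16 0;0 0 0 -9 3 -16 0;0 0 0 -12 4 -16 0;0 0 0 -15 5 -16 0;0 0 0 -18 6 -16 0;0 0 0 -21 7 -16 0;0 0 0 -21 7 -16 0;0 0 0 -21 7 -16 0"

```text
time: 9.27
position: [0.2845, -0.4107, 0.2183]
ee_rot: [0.975, 0.222, 0.0, 0.0]
ft_force: [-0.5, 0.3, -1.1]
gripper_width: -0.0001
grasp_force: 0.0
```

Run:
```python
from h import *
S=arm.get_image('scene'); D=arm.get_image('side')
a=cv2.resize(S['frame'][235:345,155:285],(390,330),interpolation=2)
b=cv2.resize(D['frame'][110:205,245:365],(400,330),interpolation=2)
cv2.imwrite('pics/c.png',np.hstack([a,b])[:,:,::-1])
o=arm.get_obs(); print(o['position'],o['ft_force'])
```

```text
[ 0.28568635 -0.40948506  0.21829336] [-0.30293381 -0.54879355 -0.57150497]
```

View pics/c.png

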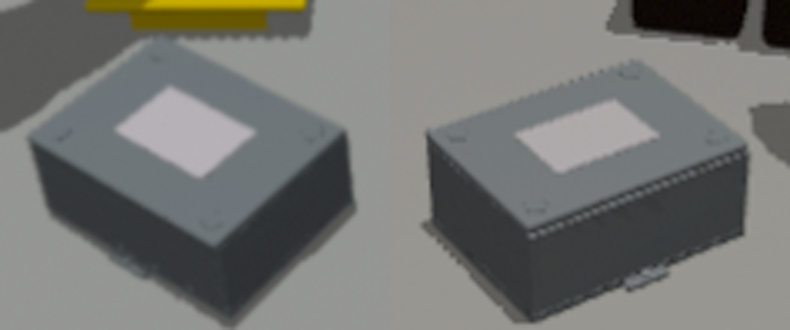

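Both views show the cover flat on the rim, with no gap along any edge I can see: scene corners at (30,135) and (215,245), side corners at (530,228) and (748,148). The arm is clear of it.

```bash
python3 -c "
from cell import arm; print(arm.sign_off())"
```

```text
the job is handed in; nothing more can be done
None
```

I pressed all four corners of the oblong box's cover down to about 66 mm with 40–57 N; it now looks flat and closed in both views, the square box was left alone, and the job is handed in.

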